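Take the kitchen pile apart and put each thing on its place

TASK

Take the pile apart and put everything away: the dropper bottle upright on the round cork coaster, the soap block in the soap dish, the matchbox on the lid of the small wooden salt box (the near one, not its twin at the back by the coffee mill), and the small wooden board on the oblong cork mat. Set each thing flat in the middle of its place, soap, matchbox and board with their long side along the long side of dish, lid and mat. Do not let the bottle fall over, and leave the garlic and the food tin where they are.

Things in the scene. Friction and masses are not known exactly. Their poses are not given: they have to be found in the camera images.
- bottle: small brown glass bottle with a black dropper cap and a printed label, top of the pile; 33 mm across, 102 mm tall; the straight body reaches to 70 mm, the narrow dropper above. Loose, about 70 g. Origin: centre of its underside; z up along the bottle. At the start it stands on the soap block.
- soap: brown block of soap, 49 mm (its x) by 62 mm (its y) by 52 mm high. Loose, about 190 g. Origin: centre of its underside, z up. At the start it lies on the matchbox, its long side (y) along the matchbox's long side, under the bottle.
- matchbox: flat red household matchbox, 110 mm (its x) by 57 mm (its y) by 21 mm high; it does not open. Loose, about 60 g. Origin: centre of its length and width, 1 mm above its underside, z up. At the start it lies lengthwise on the wooden board, under the soap. Grasp across the 57 mm.
- board: small pale wooden board, 150 mm (its x) by 64 mm (its y) by 16 mm thick, bottom of the pile, lying on the table. Loose, about 150 g. Origin: centre of its underside, z up. Grasp across the 64 mm.
- coaster: round cork coaster, 84 mm across, 6 mm thick, fixed on the table; the bottle's place. Origin: centre of its underside (top is 6 mm higher).
- soap_dish: small white dish, 75 mm (its x) by 105 mm (its y), fixed; the soap's place. The soap rests on its floor 5 mm above the table; the rim is 10 mm high. Origin: centre of its underside, z up.
- salt_lid (a point): centre of the flat top of the lid of the near wooden salt box (107 x 121 mm), 72 mm above the table; the matchbox's place. The lid is 89 mm (along x) by 120 mm (along y), z up, closed and fixed, as is the box; a small knob on its front edge (-x side) rises 3 mm above the lid, 45 to 60 mm from this point.
- mat: oblong cork mat, 166 mm (its x) by 80 mm (its y) by 6 mm thick, fixed on the table; the board's place. Origin: centre of its underside (top is 6 mm higher), z up.
- garlic: head of garlic, about 60 mm across and 59 mm high, loose on the table; a bystander to leave alone. Origin: centre of its underside.
- tin: squat round food tin with a printed label, 75 mm across, 58 mm high, loose on the table; a bystander to leave alone. Origin: centre of its underside.
Not all that is in view belongs to the job. Of the things that look like the soap, the smaller one is meant.

How it is judged:
By the outcome, as a careful person would: the job done as asked, in the order asked, and still so for the second after the job is handed in, with the robot touching nothing.
It also fails if it takes over 136 s, if anything falls off the work surface, if the arm or the gripper's body presses on something with over 40 N, if the wrist force passes 120 N, or if a joint passes its speed limit or range.

ROBOT

A 6-joint arm with a two-finger parallel gripper is mounted at the origin on a cart in front of the work surface, level with it; the furniture and walls round the work are solid. World frame = base frame: x ahead of the robot, y to its left, z up, the work surface at z = 0. Lengths are in m, angles in rad, forces in N, time in s.
With the tool pointing down it reaches from about 0.2 to 0.875 m from the base axis. Payload 3.4 kg.
Tool frame: the origin (TCP) lies between the finger pads; the fingertips stand 25 mm ahead of it and the grasp point (between the pads) lies 6 mm ahead of it (r.nose_length is the z of the fingertips in the tool frame, in m); z points along the fingers, y is the line along which they close (so a half turn about z gives the same grasp; the last joint's range is limited). The gripper opens to 94 mm and grips with 3 to 60 N. Pads are 16 mm wide; open, the fingers measure 119 mm over their backs; the gripper's body (75 mm by 177 mm) begins 78 mm behind the grasp point.
Start: joints at [-1.402, 0.276, 1.505, -0, 1.361, -0.121], TCP at [0.164, -0.551, 0.23] pointing down, gripper open.
Joint ranges: [-2.89, 2.89], [-0.75, 2.08], [0.22, 2.7], [-1.18, 4.32], [0.11, 2.71], [-2.7, 2.7]. Speed limits (rad/s): [2.57, 2.57, 3.14, 3.14, 3.14, 3.14].

INTERFACE

Orientations are given as a unit quaternion [w, x, y, z].
In Python, from plant import r, gripper_to, inverse_kinematics, vision, models, telemetry gives the robot as it stands. Calls block until the motion is done:
- r.move_to(position, orientation): joint-space move of the TCP to a pose.
- r.move_l(position, rot=None, vel=0.15, guard=None): straight line of the TCP; rot=None keeps the orientation; vel is the mean speed in m/s. With guard (N) it stops when the force on the tool has changed by that much, and returns True; else False.
- r.movej(angles): joint-space move.
- gripper_to(opening, f_grip=None): finger opening in m; f_grip is the grip in N (None keeps the last); returns when the fingers have stopped.
- r.hold(seconds).
- inverse_kinematics(position, orientation): joint angles nearest the present ones, or None.
- vision.snapshot(name): name is "scene" or "top"; returns the picture (384x512x3 uint8, red, green, blue); there is no depth.
- vision.get_calibration(name): a dict with "fx", "fy", "cx", "cy" (pixels), "position" and "orientation" of the camera in the world. Camera axes: x right, y down, z forward; pixel columns grow to the right and rows downward; lengths in m; the calibration is good to about 2 mm. A picture is of the moment at which its call begins. get_calibration takes no time and is no camera call.
A pose or a line that the arm cannot do raises r.PlanningError and nothing moves.
- r.sign_off(): hands the job in; it is judged then, once.
Trained networks look in the newest picture that a camera, given by its name, has taken for a name from the list of things; names that differ only in an ending like _2 or _b are one class to them, and where a whole thing is asked for, a point or a joint stands for the part that bears it (a point fixed in the world has none). Each returns a list of dicts, best first, with "score" (0 to 1); they miss things now and then, are a little off and sometimes report something else, mostly with a low value. They report only what shows in the picture. A call takes as long as a camera call. They do not tell look-alikes from the thing itself.
- models.boxes_of(thing, camera): "at" ([x, y, z] in m, in world coordinates, good to about 4 mm: the middle of the surface that is visible of it).
- models.regions_of(thing, camera): "pixels" (384x512 bool, what is visible of it).
- models.mark_of(thing, camera): "at" ([x, y, z] in m, in world coordinates, good to about 4 mm: a listed point, or the origin of a listed thing).
Readings, each from a call of its own:
- telemetry.current_t(): time.
- telemetry.current_joints(): joint angles.
- telemetry.current_dq(): joint speeds.
- telemetry.current_joint_efforts(): joint torques, N m.
- telemetry.current_ee_pos(): TCP position.
- telemetry.current_tool_rot(): TCP orientation.
- telemetry.current_wrist_force(): force on the tool from outside, world axes, zero at the start.
- telemetry.current_torque(): the same for the moment, N m.
- telemetry.current_opening(): finger opening in m.
- telemetry.current_finger_force(): force on a finger pad.
Only numpy, scipy, OpenCV 4.12 (cv2) and the standard library are available. Lean on these libraries where they do the work, as an engineer would, in place of code of your own. Each camera call takes 0.05 s, during which the arm holds its last target. There are 200 camera calls.

## Working session

There is one attempt and no reset: what is moved stays moved. The work goes in short steps, each a Python script; the robot and the scene stay as the last script left them, time stands still between calls to the robot, and variables do not carry over. Pictures are saved under pics/ and viewed, at most 14 in all, crops included, and the job is handed in when it is done.

```bash
ls; mkdir -p pics
cat > look.py <<'E'
import cv2,numpy as np
from plant import *
def K(c):
    k=vision.get_calibration(c);return k
from scipy.spatial.transform import Rotation as R
def cam(c):
    k=K(c);q=k["orientation"];Rm=R.from_quat([q[1],q[2],q[3],q[0]]).as_matrix();return k,Rm,np.array(k["position"])
def unproj(c,uv,z):
    k,Rm,p=cam(c);uv=np.atleast_2d(uv).astype(float)
    d=np.c_[(uv[:,0]-k["cx"])/k["fx"],(uv[:,1]-k["cy"])/k["fy"],np.ones(len(uv))]@Rm.T
    return p+d*((z-p[2])/d[:,2])[:,None]
def proj(c,X):
    k,Rm,p=cam(c);x=(np.atleast_2d(X)-p)@Rm
    return np.c_[x[:,0]/x[:,2]*k["fx"]+k["cx"],x[:,1]/x[:,2]*k["fy"]+k["cy"]]
E
python3 - <<'E'
from look import *
for c in("scene","top"):
    im=vision.snapshot(c);cv2.imwrite(f"pics/{c}0.png",cv2.resize(im[:,:,::-1],(800,600),interpolation=cv2.INTER_CUBIC));np.save(f"{c}0.npy",im)
    k=K(c);print(c,np.round(k["position"],3),round(k["fx"]))
    for t in "bottle soap matchbox board coaster soap_dish salt_lid mat garlic tin".split():
        print(t,[(np.round(d["at"],3).tolist(),np.round(proj(c,d["at"])[0]).tolist(),round(d["score"],2)) for d in models.mark_of(t,c)])
print(telemetry.current_t())
E
```

```text
pics
scene [-0.167  0.507  0.979] 478
bottle []
soap [([0.372, -0.13, 0.001], [316.0, 217.0], 0.75)]
matchbox [([0.388, -0.279, 0.014], [352.0, 185.0], 0.5), ([0.457, 0.016, -0.006], [254.0, 226.0], 0.46)]
board []
coaster [([0.401, 0.264, -0.002], [186.0, 291.0], 0.57)]
soap_dish [([0.458, 0.013, 0.001], [254.0, 223.0], 0.63), ([0.545, 0.127, -0.003], [200.0, 225.0], 0.19)]
salt_lid [([0.658, 0.279, 0.074], [122.0, 209.0], 0.68)]
mat [([0.666, -0.004, -0.004], [214.0, 178.0], 0.9)]
garlic [([0.547, 0.127, -0.002], [199.0, 225.0], 0.92)]
tin [([0.542, -0.162, 0.001], [283.0, 176.0], 0.71)]
top [0.482 0.002 1.02 ] 379
bottle [([0.382, -0.279, 0.084], [367.0, 245.0], 0.63), ([0.551, 0.127, -0.001], [209.0, 174.0], 0.35)]
soap [([0.39, -0.274, 0.033], [360.0, 240.0], 0.83), ([0.376, -0.135, -0.0], [305.0, 242.0], 0.66), ([0.653, 0.282, 0.073], [145.0, 129.0], 0.16)]
matchbox [([0.39, -0.278, 0.018], [360.0, 239.0], 0.67)]
board [([0.392, -0.281, 0.003], [359.0, 238.0], 0.65)]
coaster [([0.398, 0.26, -0.003], [158.0, 229.0], 0.87)]
soap_dish []
salt_lid [([0.652, 0.283, 0.074], [145.0, 130.0], 0.97), ([0.39, -0.278, 0.014], [359.0, 239.0], 0.39)]
mat [([0.668, -0.007, 0.002], [260.0, 132.0], 0.87)]
garlic [([0.554, 0.13, -0.002], [208.0, 173.0], 0.93), ([0.654, 0.281, 0.072], [146.0, 129.0], 0.53)]
tin [([0.543, -0.162, 0.001], [316.0, 180.0], 0.83)]
1.1
```

View pics/scene0.png

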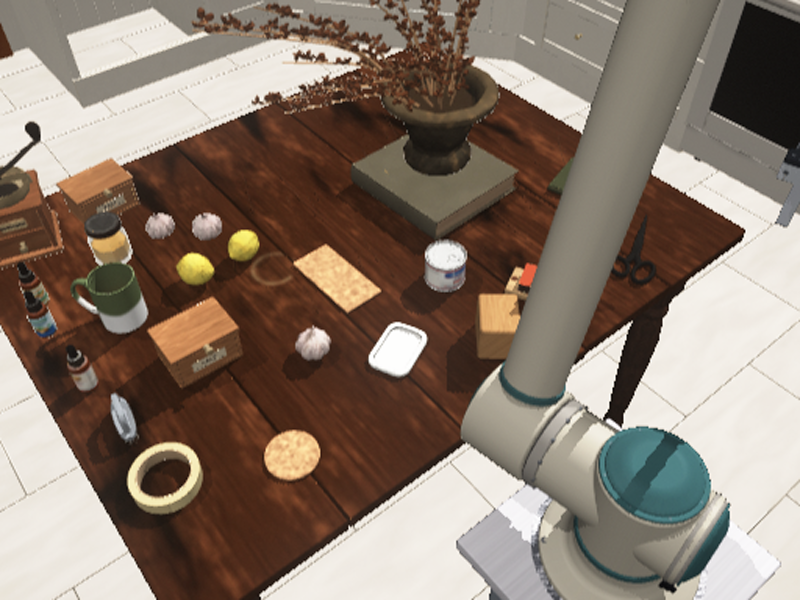

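View pics/top0.png

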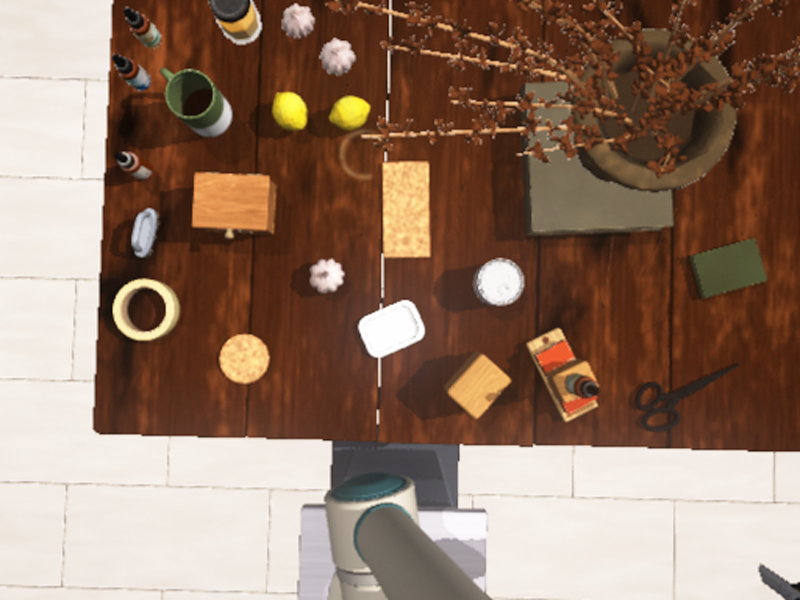

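The scene view shows the pile half-hidden behind the arm at (520,280). In the top view it is at (565,375), with the bottle on the soap on the matchbox on the board.

What could be confused (top view, 800x600 px):
- **Bottle:** the one on the pile (580,385), not the loose bottles at (140,25), (130,70) and (135,165).
- **Soap:** the pile block (575,383), not the bigger block at (478,386).
- **Matchbox:** the red one (555,355), not the green box (728,268).
- **Salt box:** the near one (235,203); its twin is at the back in the scene view at (97,190).
- **Garlic:** the one at (327,275); the others are at the back.

Next I'll take a close crop and get the yaws.

Run:
```python
from look import *
im=np.load("top0.npy")
c=cv2.resize(im[200:280,325:415,::-1],(720,640)[:2],interpolation=cv2.INTER_CUBIC);cv2.imwrite("pics/pile.png",cv2.resize(c,(675,600)))
Z=dict(board=.016,matchbox=.037,soap=.089,bottle=.13,mat=.006,coaster=.006,soap_dish=.01,salt_lid=.072)
for cm in("top","scene"):
  vision.snapshot(cm)
  for t,z in Z.items():
    for d in models.regions_of(t,cm)[:2]:
        m=d["pixels"].astype(np.uint8)
        v,u=np.nonzero(m); 
        if len(u)<20: continue
        if 1:
            h=cv2.convexHull(np.c_[u,v].astype(np.float32))[:,0]
            w=unproj(cm,h,z)[:,:2].astype(np.float32)*1000
            (c,s,a)=cv2.minAreaRect(w)
            print(cm,t,round(d["score"],2),len(u),"px",round(u.mean()),round(v.mean()),"c",np.round(c),"s",np.round(s),"a",round(a,1))
  for t in("soap","bottle","matchbox","board"):print(t,[np.round(d["at"],3).tolist() for d in models.boxes_of(t,cm)])
```

```text
top board 0.75 461 px 354 237 c [ 389. -275.] s [152.  65.] a 27.9
top matchbox 0.9 444 px 358 236 c [ 388. -277.] s [115.  57.] a 30.1
top matchbox 0.31 1035 px 250 210 c [459.  14.] s [ 72. 103.] a 28.2
top soap 0.94 384 px 362 241 c [ 391. -267.] s [54. 73.] a 46.3
top soap 0.86 1028 px 304 245 c [ 378. -122.] s [75. 85.] a 49.5
top bottle 0.78 299 px 372 246 c [ 384. -276.] s [56. 35.] a 65.1
top mat 0.9 1807 px 259 133 c [664.  -4.] s [166.  79.] a 3.0
top coaster 0.64 752 px 156 229 c [400. 264.] s [79. 82.] a 73.3
top soap_dish 0.6 1027 px 250 210 c [458.  15.] s [ 74. 104.] a 28.2
top soap_dish 0.21 448 px 358 235 c [ 385. -283.] s [117.  60.] a 28.0
top salt_lid 0.67 1989 px 149 129 c [651. 273.] s [133. 105.] a 87.9
soap [[0.399, -0.255, 0.086], [0.378, -0.126, 0.072]]
bottle [[0.387, -0.269, 0.147]]
matchbox [[0.417, -0.267, 0.036]]
board [[0.419, -0.261, 0.019]]
scene board 0.49 130 px 329 182 c [ 435. -237.] s [32. 74.] a 52.4
scene matchbox 0.52 125 px 337 178 c [ 417. -247.] s [19. 70.] a 31.9
scene soap 0.59 1041 px 317 208 c [340. -95.] s [ 70. 134.] a 47.2
scene mat 0.57 1136 px 215 178 c [658.  -2.] s [164.  81.] a 2.5
scene coaster 0.94 943 px 187 291 c [395. 265.] s [85. 84.] a 5.3
scene soap_dish 0.68 840 px 254 224 c [453.  18.] s [ 74. 105.] a 26.2
scene salt_lid 0.79 2138 px 126 219 c [626. 283.] s [131. 141.] a 89.4
soap [[0.363, -0.11, 0.074]]
bottle [[0.531, -0.15, 0.056]]
matchbox [[0.536, 0.132, 0.034], [0.42, -0.249, 0.032]]
board [[0.444, -0.233, 0.016]]
```

View pics/pile.png

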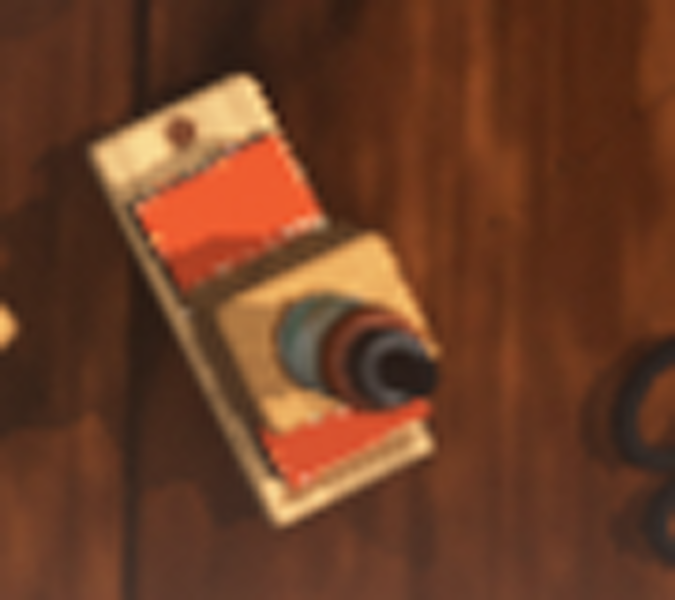

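The crop shows the pile with its long axis at about 28° from x. The soap sits towards the near end (crop px corners about (215,300), (375,235), (440,355), (270,430)), and the bottle base is near (305,340). The smaller block, on the pile, is the right one.

Run:
```python
from look import *
P=lambda L:np.array(L)/7.5+[325,200]-0.5*(1-1/7.5)
for n,L,z in(("soap",[(215,300),(375,235),(440,355),(270,430)],.089),("board",[(90,150),(247,73),(435,440),(280,525)],.016),("red far edge",[(135,205),(270,137)],.037),("red near",[(295,490),(425,410)],.037)):
    w=unproj("top",P(L),z)[:,:2]*1000;print(n,np.round(w).tolist(),np.round(w.mean(0)))
print("cap top",np.round(unproj("top",P([(412,372)]),.191)*1000),"body top centre",np.round(unproj("top",P([(365,358)]),.159)*1000))
for b in([391,-274],[385,-279]):
    print(b,[np.round((proj("top",[b[0]/1e3,b[1]/1e3,z])[0]-[325,200])*7.5).tolist() for z in(.089,.159,.191)])
im=np.load("top0.npy");cv2.imwrite("pics/lid.png",cv2.resize(im[100:160,115:185,::-1],(700,600),interpolation=cv2.INTER_CUBIC))
# twig tip triangulation
def ray(c,uv):
    p=cam(c)[2];d=unproj(c,uv,0)[0]-p;return p,d/np.linalg.norm(d)
for a,b in(((163,64),(234,86)),((163,64),(214,3)),((130,10),(214,3))):
    p,d=ray("scene",a);q,e=ray("top",b);A=np.c_[d,-e];s=np.linalg.lstsq(A,q-p,rcond=None)[0];x,y=p+d*s[0],q+e*s[1];print(a,b,np.round((x+y)/2,3),round(np.linalg.norm(x-y),3))
```

```text
soap [[394.0, -242.0], [417.0, -294.0], [378.0, -316.0], [352.0, -261.0]] [ 385. -278.]
board [[439.0, -216.0], [468.0, -271.0], [340.0, -340.0], [309.0, -286.0]] [ 389. -278.]
red far edge [[421.0, -227.0], [446.0, -274.0]] [ 434. -251.]
red near [[325.0, -285.0], [354.0, -329.0]] [ 339. -307.]
cap top [[ 385. -273.  191.]] body top centre [[ 385. -270.  159.]]
[391, -274] [[309.0, 309.0], [377.0, 334.0], [411.0, 347.0]]
[385, -279] [[323.0, 328.0], [393.0, 354.0], [428.0, 368.0]]
(163, 64) (234, 86) [0.689 0.061 0.384] 0.045
(163, 64) (214, 3) [0.809 0.061 0.345] 0.07
(130, 10) (214, 3) [0.777 0.083 0.484] 0.033
```

View pics/lid.png

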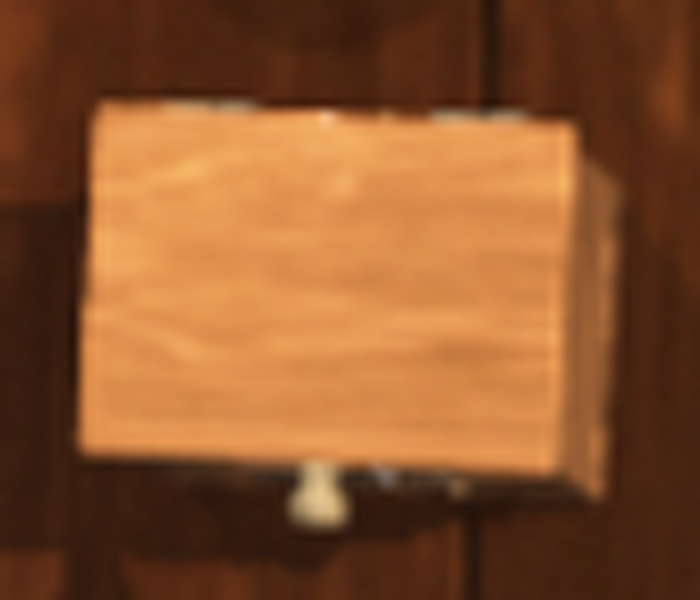

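The lid crop shows corners at (97,100), (577,122), (557,475) and (80,455), which gives a lid yaw of about -2.5° and a centre at px (147.3,128.3). The sizes match. Bottle axis is about (0.385, -0.273). Moving it first.

```bash
cat > arm.py <<'E'
from look import *
def quat(yaw):
    q=(R.from_euler('z',yaw)*R.from_euler('x',np.pi)).as_quat();return [q[3],q[0],q[1],q[2]]
def best(p,yaw_deg):
    c=[]
    for k in(-180,0,180):
        o=quat(np.radians(yaw_deg+k));j=inverse_kinematics(p,o)
        if j is not None:c.append((abs(j[5]),o))
    return min(c,key=lambda t:t[0])[1]
def st(m=""):
    print(m,"t",round(telemetry.current_t(),1),"p",np.round(telemetry.current_ee_pos(),3),"open",round(telemetry.current_opening(),4),"ff",np.round(telemetry.current_finger_force(),1),"F",np.round(telemetry.current_wrist_force(),1))
def pick(x,y,ztip,yaw,opening,f,lift=.28,hi=.28):
    z=ztip+.025;gripper_to(opening)
    o=best([x,y,hi],yaw);r.move_to([x,y,hi],o)
    r.move_l([x,y,z+.03],vel=.2);
    if r.move_l([x,y,z],vel=.06,guard=8):st("TOUCH on descent")
    gripper_to(0,f_grip=f);st("gripped")
    r.move_l([x,y,z+.02],vel=.05);r.move_l([x,y,lift],vel=.2);st("lifted")
def place(x,y,ztip,yaw,hi,rel,guard=3):
    z=ztip+.025
    o=best([x,y,hi],yaw);r.move_to([x,y,hi],o)
    r.move_l([x,y,z+.02],vel=.15)
    st("above");print("contact",r.move_l([x,y,z-.004],vel=.025,guard=guard));st("down")
    gripper_to(rel);r.hold(.2);r.move_l([x,y,hi],vel=.15);st("away")
def snap(name,c="top",box=None,size=(700,600)):
    im=vision.snapshot(c);
    if box:u0,v0,u1,v1=box;im=im[v0:v1,u0:u1]
    cv2.imwrite(f"pics/{name}.png",cv2.resize(im[:,:,::-1],size,interpolation=cv2.INTER_CUBIC))
E
python3 - <<'E'
from arm import *
c=unproj("top",[[147.3-.45,128.3-.45]],.072)[0];print("lid",np.round(c,3))
pick(.385,-.273,.089+.018,118,.07,10)
place(.399,.263,.006+.018,90,.26,.06)
snap("a","top",(325,200,395,260))
for d in models.regions_of("soap","top")[:2]:
    v,u=np.nonzero(d["pixels"]);h=cv2.convexHull(np.c_[u,v].astype(np.float32))[:,0];w=unproj("top",h,.089)[:,:2].astype(np.float32)*1000
    print(round(d["score"],2),cv2.minAreaRect(w))
print([np.round(d["at"],3) for d in models.mark_of("bottle","top")])
E
```

```text
lid [0.657 0.279 0.072]
gripped t 6.4 p [ 0.385 -0.273  0.132] open 0.0321 ff 10.0 F [-0.7 -0.3  0.7]
lifted t 7.7 p [ 0.384 -0.272  0.279] open 0.0318 ff 10.0 F [-0.6  0.2 -1.4]
above t 11.1 p [0.4   0.263 0.07 ] open 0.0318 ff 10.0 F [-0.1  0.2 -0.5]
contact True
down t 11.8 p [0.399 0.263 0.048] open 0.0319 ff 10.0 F [-0.2 -0.1  1. ]
away t 14.2 p [0.398 0.263 0.259] open 0.0599 ff 0.0 F [ 0.5 -0.3  0.6]
0.76 ((376.75628662109375, -122.53038024902344), (73.83460998535156, 83.37527465820312), 50.11943435668945)
0.56 ((386.4508972167969, -272.005859375), (57.830570220947266, 67.22175598144531), 28.008838653564453)
[array([0.399, 0.259, 0.002]), array([ 0.392, -0.285,  0.001])]
```

View pics/a.png

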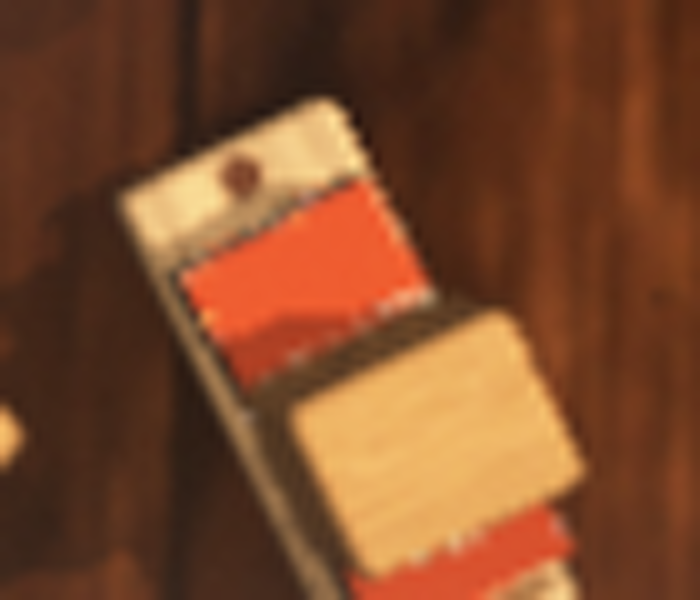

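The bottle stands on the coaster. The crop shows the soap top with corners (292,405), (505,312), (585,470) and (370,575), so its long side lies across the pile, not along the matchbox as stated. I'll grip along the pile direction and use the finger opening to tell whether that side is 49 or 62 mm.

Run:
```python
from arm import *
c=unproj("top",[[325+43.8-.45,200+44.05-.45]],.089)[0];print(np.round(c,3))
pick(c[0],c[1],.037+.010,117,.085,25,lift=.26)
st()
```

```text
[ 0.385 -0.28   0.089]
gripped t 19.3 p [ 0.386 -0.28   0.072] open 0.0479 ff 25.0 F [ 0.5 -0.3 -0.1]
lifted t 20.8 p [ 0.385 -0.279  0.259] open 0.048 ff 25.0 F [ 1.2  0.7 -2.2]
 t 20.8 p [ 0.385 -0.279  0.259] open 0.048 ff 25.0 F [ 1.2  0.7 -2.2]
```

The opening is 48 mm, so the short side is gripped. Placing it with the soap's long side along the dish's.

Run:
```python
from arm import *
place(.4575,.0145,.005+.010,117.8,.22,.075)
r.move_to([.40,.20,.28],best([.4,.2,.28],90))
snap("b","top",(225,180,395,280),(800,470))
for t,z in(("matchbox",.037),("board",.016),("soap",.057),("soap_dish",.01)):
  for d in models.regions_of(t,"top")[:2]:
    v,u=np.nonzero(d["pixels"]);h=cv2.convexHull(np.c_[u,v].astype(np.float32))[:,0];w=unproj("top",h,z)[:,:2].astype(np.float32)*1000
    a=cv2.minAreaRect(w);print(t,round(d["score"],2),*[np.round(q,1) for q in a])
```

```text
above t 23.2 p [0.458 0.014 0.061] open 0.0482 ff 25.0 F [-0.4 -0.1 -2. ]
contact True
down t 24.0 p [0.457 0.015 0.039] open 0.048 ff 25.0 F [-0.2  0.5  3.1]
away t 26.2 p [0.457 0.015 0.219] open 0.0749 ff 0.0 F [ 0.2 -0.4  0.4]
matchbox 0.98 [ 387.2 -275.5] [113.5  60.8] 30.9
board 0.85 [ 388.  -273.9] [150.7  63.1] 27.9
soap 0.92 [ 372.9 -127.1] [74.7 87.7] 49.8
soap 0.63 [456.   16.1] [50.  63.6] 28.2
soap_dish 0.91 [458.6  14.7] [ 78.6 105.8] 23.5
soap_dish 0.63 [664.4  -3.7] [167.1  80.4] 1.8
```

View pics/b.png

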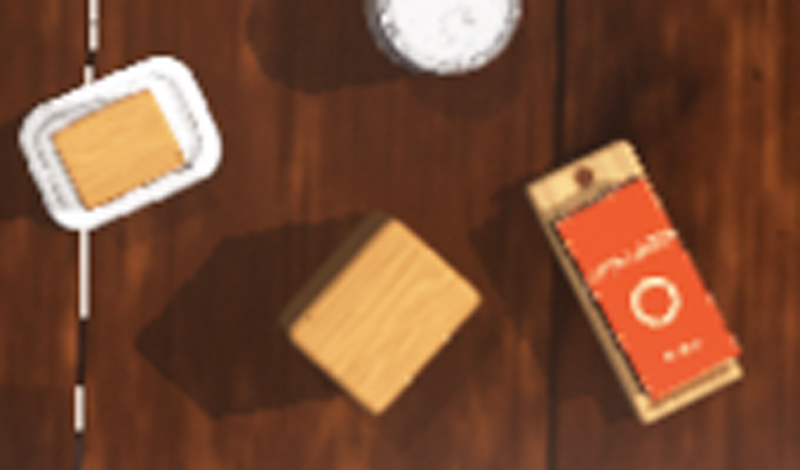

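The soap lies in the dish (crop px (118,150)), centred to about 2 mm. The matchbox corners are (550,217), (642,178), (740,357) and (652,403), yaw 28.7°. Next, the matchbox to the salt lid.

Run:
```python
from arm import *
px=np.array([(550,217),(642,178),(740,357),(652,403)])/4.706+[225,180]-.4
w=unproj("top",px,.037)[:,:2];c=w.mean(0);print(np.round(w*1000).tolist(),np.round(c,3))
pick(c[0],c[1],.016+.0035,28.5,.08,20,lift=.24)
r.move_to([.42,.22,.24],best([.42,.22,.24],87.6))
place(.656,.280,.072+.0035,87.6,.20,.063)
r.move_l([.42,.22,.24],vel=.25)
snap("c","top",(115,90,185,150))
for t,z in(("matchbox",.093),("board",.016)):
  for d in models.regions_of(t,"top")[:2]:
    v,u=np.nonzero(d["pixels"]);h=cv2.convexHull(np.c_[u,v].astype(np.float32))[:,0];w=unproj("top",h,z)[:,:2].astype(np.float32)*1000
    a=cv2.minAreaRect(w);print(t,round(d["score"],2),*[np.round(q,1) for q in a])
snap("d","top",(325,200,395,260))
```

```text
[[424.0, -224.0], [447.0, -275.0], [350.0, -331.0], [324.0, -283.0]] [ 0.386 -0.278]
gripped t 31.7 p [ 0.387 -0.278  0.045] open 0.0561 ff 19.9 F [-0.7 -0.2  1.6]
lifted t 33.2 p [ 0.386 -0.278  0.239] open 0.0562 ff 19.9 F [ 0.4  0.7 -1.4]
above t 36.7 p [0.656 0.28  0.122] open 0.0562 ff 19.9 F [-0.5  0.5 -0.1]
contact True
down t 37.5 p [0.656 0.28  0.101] open 0.0557 ff 19.9 F [-0.4  0.2  2.5]
away t 38.8 p [0.655 0.28  0.199] open 0.063 ff 0.0 F [ 0.8  0.5 -0.4]
matchbox 0.62 [652.  279.6] [114.6  60. ] 89.0
matchbox 0.24 [539.6 118.5] [49.1 48.9] 2.0
board 0.59 [ 389.3 -275.2] [149.6  66.6] 27.9
```

View pics/c.png

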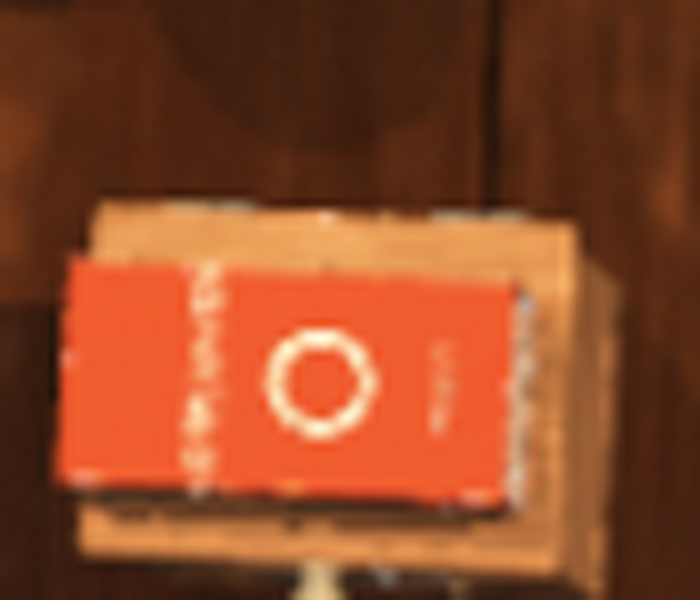

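View pics/d.png

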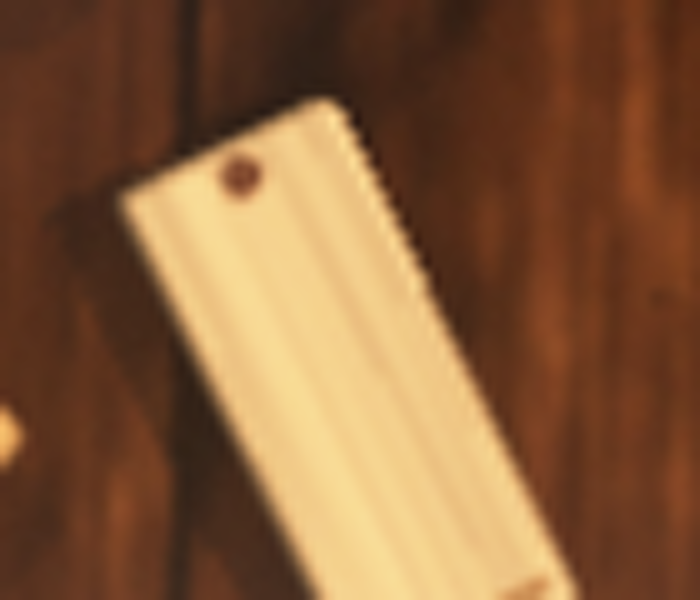

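The matchbox lies flat on the lid (top-face centre about (289,385), lid centre (328,388) before parallax, so about 3 mm off), with its long side along the lid's. The board is bare now. Next I'll pick the board, and check the mat yaw and how high the twigs hang over the mat.

Run:
```python
from arm import *
m=unproj("top",np.array([(70,258),(522,285),(510,510),(55,487)])/10+[115,90]-.45,.093)[:,:2]
l=unproj("top",np.array([(97,100),(577,122),(557,475),(80,455)])/10+[115,100]-.45,.072)[:,:2]
print("match-lid",np.round((m.mean(0)-l.mean(0))*1000,1), np.round(m.mean(0),3),np.round(l.mean(0),3))
def ray(c,uv):
    p=cam(c)[2];d=unproj(c,uv,0)[0]-p;return p,d/np.linalg.norm(d)
for a in((255,100),(295,62),(200,15),(290,100),(270,30)):
  for b in((365,135),(450,100),(385,45),(335,5),(515,155)):
    p,d=ray("scene",np.array(a)*.64);q,e=ray("top",np.array(b)*.64);s=np.linalg.lstsq(np.c_[d,-e],q-p,rcond=None)[0];x,y=p+d*s[0],q+e*s[1]
    if np.linalg.norm(x-y)<.03:print("twig",a,b,np.round((x+y)/2,3),round(np.linalg.norm(x-y),3))
vision.snapshot("top");est={}
for t,z in(("mat",.006),("board",.016)):
    g=models.regions_of(t,"top")
    if not g:continue
    v,u=np.nonzero(g[0]["pixels"]);w=unproj("top",np.c_[u,v],z)[:,:2];c=w.mean(0);e=np.linalg.eigh(np.cov(w.T))[1][:,1];est[t]=c,np.degrees(np.arctan2(*(e*np.sign(e[0]))[::-1]));print(t,round(g[0]["score"],2),np.round(c,4),round(est[t][1],1))
pick(.388,-.277,.002,28,.085,30,lift=.2,hi=.2)
```

```text
match-lid [-3.4  3.4] [0.653 0.281] [0.656 0.277]
twig (255, 100) (385, 45) [0.805 0.028 0.318] 0.001
twig (295, 62) (365, 135) [0.651 0.037 0.456] 0.005
twig (290, 100) (365, 135) [0.672 0.041 0.389] 0.005
twig (270, 30) (385, 45) [0.737 0.021 0.464] 0.002
mat 0.94 [ 0.6637 -0.0042] 2.4
board 0.9 [ 0.3885 -0.2761] 28.1
gripped t 44.7 p [ 0.388 -0.277  0.027] open 0.0639 ff 30.0 F [ 0.8 -0.6  0.7]
lifted t 46.1 p [ 0.387 -0.276  0.199] open 0.0635 ff 30.0 F [-1.1  0.4 -1.7]
```

The board is held (opening 64 mm). The nearest twig tip hangs at about (0.65, 0.04, 0.46), so I'll bring the board in low from the front.

Run:
```python
from arm import *
p=[.49,-.03,.15];r.move_to(p,best(p,2.4));r.move_l([.60,-.01,.10],vel=.15)
place(.664,-.0042,.008,2.4,.07,.075)
r.move_l([.60,-.01,.10],vel=.15);r.move_l([.45,-.03,.17],vel=.2);p=[.3,-.25,.28];r.move_to(p,best(p,90));st("end")
im=vision.snapshot("top");cv2.imwrite("pics/e.png",cv2.resize(im[:,:,::-1],(800,600),interpolation=cv2.INTER_CUBIC))
for t,z in(("mat",.006),("board",.022),("matchbox",.093),("soap",.057)):
  for d in models.regions_of(t,"top")[:2]:
    v,u=np.nonzero(d["pixels"]);h=cv2.convexHull(np.c_[u,v].astype(np.float32))[:,0];w=unproj("top",h,z)[:,:2].astype(np.float32)*1000
    print(t,round(d["score"],2),*[np.round(q,1) for q in cv2.minAreaRect(w)])
for t in("bottle","coaster","garlic","tin"):print(t,[np.round(d["at"],3).tolist() for d in models.mark_of(t,"top")[:2]])
```

```text
above t 48.8 p [ 0.662 -0.004  0.053] open 0.0638 ff 30.0 F [ 0.6 -0.3 -1. ]
contact True
down t 49.6 p [ 0.664 -0.004  0.033] open 0.0635 ff 30.0 F [-0.5 -1.5  3.6]
away t 50.6 p [ 0.664 -0.004  0.07 ] open 0.0755 ff 0.0 F [ 1.2 -0.3 -0.6]
end t 54.1 p [ 0.3  -0.25  0.28] open 0.0749 ff 0.0 F [-0.3  0.6 -0.4]
mat 0.67 [664.  -4.] [166.   79.1] 3.0
board 0.85 [662.3  -3.1] [149.9  63. ] 3.1
matchbox 0.83 [653.  279.9] [114.9  57.7] 89.3
soap 0.89 [ 374. -127.] [78.2 86.9] 49.0
soap 0.63 [457.   15.4] [48.8 61.3] 28.2
bottle [[0.399, 0.258, 0.005]]
coaster [[0.396, 0.262, -0.003]]
garlic [[0.55, 0.126, 0.002]]
tin [[0.545, -0.161, 0.003], [0.458, 0.016, -0.0]]
```

View pics/e.png

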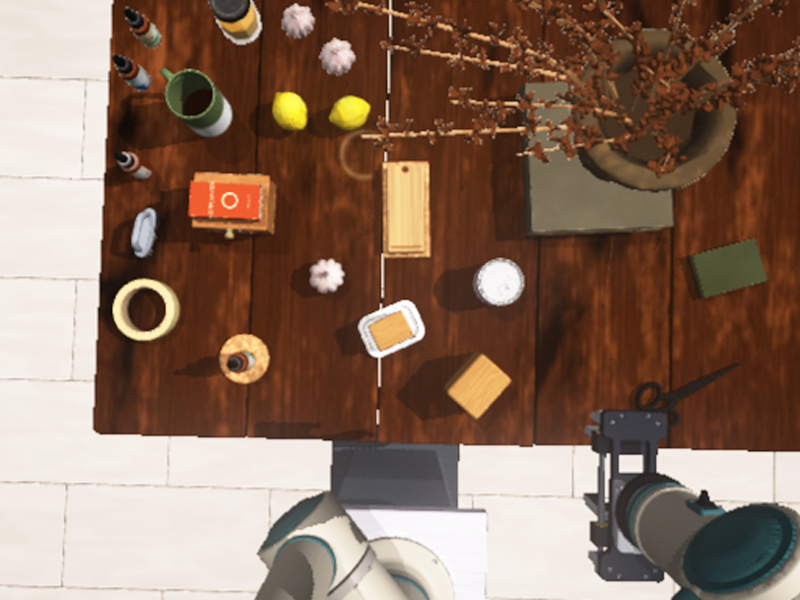

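The picture shows everything in place: the bottle upright on the coaster (240,360), the soap in the dish (391,329), the matchbox on the near salt box lid (227,200) and the board on the mat (406,208). The garlic and the tin have not moved, and all offsets are within about 5 mm.

```bash
python3 -c "
from plant import *
print(r.sign_off(), telemetry.current_t())"
```

```text
the job is handed in; nothing more can be done
the job is handed in; nothing more can be done
```

The job is handed in: bottle, soap, matchbox and board are each in their place within about 5 mm of the middle (the matchbox is furthest off), in about 54 s of robot time, with the garlic and tin untouched.

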